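# Turn two lidded casting boxes over and stack them lid down

## Robot

A 6-joint arm with a two-finger parallel gripper is mounted at the origin on a cart in front of the work surface, level with it; the furniture and walls round the work are solid. World frame = base frame: x ahead of the robot, y to its left, z up, the work surface at z = 0. Lengths are in mm, angles in rad, forces in N, time in s.
With the tool pointing down it reaches from about 275 to 825 mm from the base axis. Payload 5.2 kg.
Tool frame: the origin (TCP) lies at the very end of the fingers, on their centre line; the grasp point (between the pads) lies 19 mm behind it; z points along the fingers, y is the direction in which the jaws open and shut (so a half turn about z gives the same grasp; the last joint's range is limited). The gripper opens to 93 mm and grips with 3 to 60 N. Pads are 15 mm wide; open, the fingers measure 128 mm over their backs; the gripper's body (75 mm by 188 mm) begins 65 mm behind the grasp point.
Start: joints at [-1.477, 0.259, 1.535, -0, 1.348, -0.203], TCP at [160.875, -525.951, 218.653] pointing down, gripper open.
Joint ranges: [-3.14, 3.14], [-0.91, 2.08], [0.19, 2.58], [-1.22, 4.36], [0.22, 2.71], [-3.12, 3.12]. Speed limits (rad/s): [2.57, 2.57, 3.14, 3.14, 3.14, 3.14].

## Interface

Orientations are given as [roll, pitch, yaw] about the fixed x, y, z axes, in that order (R = Rz(yaw) Ry(pitch) Rx(roll)).
In Python, from bench import robot gives the robot as it stands. The module is installed in compiled form; this text tells all that it offers. Calls block until the motion is done:
- robot.move_ptp(position, orientation): joint-space move of the TCP to a pose.
- robot.move_linear(position, ori=None, speed=150, f_stop=None): straight line of the TCP; ori=None keeps the orientation; speed is the mean speed in mm/s. With f_stop (N) it stops when the force on the tool has changed by that much, and returns True; else False.
- robot.move_j(angles): joint-space move.
- robot.move_gripper(opening): opening from 0.0 (shut) to 1.0 (fully open); the grip force is fixed at half the most; returns when the fingers have stopped.
- robot.sleep(seconds).
- robot.inverse_kinematics(position, orientation): joint angles nearest the present ones, or None.
- robot.get_image(name): name is "side" or "top" or "wrist"; returns a dict with "img" (400x640x3 uint8, blue, green, red), "fovy" (degrees; the focal length in pixels is half the picture's height over the tangent of half this angle, whatever the lens; pixels are square), "cx", "cy" (the principal point, pixels), "eye" and "orientation" of the camera in the world. Camera axes: x right, y down, z forward; pixel columns grow to the right and rows downward; lengths in mm; the calibration is good to about 2 mm. The wrist camera is an equidistant fisheye: a pixel r from the principal point sees the ray r / f radians off the axis. A picture is of the moment at which its call begins. There is no depth.
A pose or a line that the arm cannot do raises robot.MotionError and nothing moves.
- robot.hand_in(): hands the job in, once; it reports no verdict.
Readings, each from a call of its own:
- robot.current_t(): time.
- robot.current_qpos(): joint angles.
- robot.current_joint_vel(): joint speeds.
- robot.current_joint_efforts(): joint torques, N m.
- robot.current_tcp_pos(): TCP position.
- robot.current_eef_rot(): TCP orientation.
- robot.current_contact_force(): force on the tool from outside, world axes, zero at the start.
- robot.current_ft_torque(): the same for the moment, N m.
- robot.current_gripper_width(): opening from 0.0 (shut) to 1.0 (fully open).
Only numpy, scipy, OpenCV 4.12 (cv2) and the standard library are available. Lean on these libraries where they do the work, as an engineer would, in place of code of your own. Each camera call takes 0.05 s, during which the arm holds its last target.

## Task

The two lidded casting boxes leaning in the steel stands are to be put away lid down: turn each box upside down without letting its loose lid and base come apart, and lay them flat on the wooden stacking block, the deep box first and the shallow one squarely on top of it, both centred on the block and lined up lengthwise with it. Set them down without dropping them, let go, and leave the bottle, the tub of vials and the pot standing where they are.

Things in the scene. Friction and masses are not known exactly. Their poses are not given: they have to be found in the camera images.
- deep_base_mid (a point): centre of the deep lidded box (half-way up the closed box), fixed to its base. Closed box: 40 mm thick, 100 mm long (x), 64 mm wide (y); z runs from base to lid, so it points down when the box is upside down. It starts leaning in its stand, lid side out and up: z 45 degrees from vertical, x pointing up the slope. Box mass 135 to 240 g
- deep_lid_mid (a point): centre of the same deep box (half-way up), but fixed to its lid, with the same axes; lid fully on, this point and the base's agree within about 2 mm. Nothing but gravity or a grip keeps the lid on
- deep_base: base of the deep box: hollow grey plastic tray 92 x 56 x 37 mm, 3 mm walls, loose inside the lid with 1.5 mm of play all round; it shows 8 mm beyond the lid's rim. Origin at the centre of its underside, axes as above
- deep_lid: lid of the deep box: bare aluminium cap, 100 x 64 mm outside, flat top, 2.5 mm walls; its sides reach 32 mm from the top towards the base. Origin: with the lid on, that of the base, same axes
- stand_a_corner (a point): inner corner of the V of the fixed dark steel stand that holds the deep box, midway across, 34 mm above the desk. x horizontal, the way the open side of the stand and the box's lid face (roughly to the robot's left); z up; y across
- stand_a: that stand (deep box). From the corner two strips, 40 mm wide, rise at 45 degrees: the back strip (to -x, 58 mm long; the box's flat lies on it) and the ledge (to +x, 46 mm; the box's lower end stands on it). The top 42 mm of the box are free behind, its long sides overhang by 12 mm each. Origin: under the middle of its foot plate (110 x 56 x 6 mm)
- flat_base_mid (a point): centre of the shallow lidded box (half-way up the closed box), fixed to its base. Closed box: 28 mm thick, 100 mm long (x), 64 mm wide (y); z runs from base to lid, so it points down when the box is upside down. It starts leaning in its stand, lid side out and up: z 45 degrees from vertical, x pointing up the slope. Box mass 135 to 240 g
- flat_lid_mid (a point): centre of the same shallow box (half-way up), but fixed to its lid, with the same axes; lid fully on, this point and the base's agree within about 2 mm. Nothing but gravity or a grip keeps the lid on
- flat_base: base of the shallow box: hollow grey plastic tray 92 x 56 x 25 mm, 3 mm walls, loose inside the lid with 1.5 mm of play all round; it shows 8 mm beyond the lid's rim. Origin at the centre of its underside, axes as above
- flat_lid: lid of the shallow box: bare aluminium cap, 100 x 64 mm outside, flat top, 2.5 mm walls; its sides reach 20 mm from the top towards the base. Origin: with the lid on, that of the base, same axes
- stand_b_corner (a point): inner corner of the V of the fixed dark steel stand that holds the shallow box, midway across, 34 mm above the desk. x horizontal, the way the open side of the stand and the box's lid face (roughly to the robot's left); z up; y across
- stand_b: that stand (shallow box). From the corner two strips, 40 mm wide, rise at 45 degrees: the back strip (to -x, 58 mm long; the box's flat lies on it) and the ledge (to +x, 46 mm; the box's lower end stands on it). The top 42 mm of the box are free behind, its long sides overhang by 12 mm each. Origin: under the middle of its foot plate (110 x 56 x 6 mm)
- block_top (a point): centre of the flat cork top of the stacking block, a fixed dark wooden block, 22 mm above the desk: 90 mm long (its x) and 44 mm wide (its y), z up, on a foot 110 x 60 x 4 mm. The boxes overhang it by 10 mm at each long side. A tall fixed drill stand rises beyond it to the right (x over 0.55, y below -0.35): keep the wrist clear of it
- bottle: bystander: brown round bottle with a white cap, 59 mm across, 198 mm tall, loose; origin at the centre of its underside, z up
- jar: bystander: clear tub of capped vials, 61 mm across, 78 mm tall, loose; origin at the centre of its underside, z up
- pot: bystander: small white pot with a blue cap, 47 mm across, 70 mm tall, loose; origin at the centre of its underside, z up
Not all that is in view belongs to the job. Leave any red look-alike of the flat_lid alone.

How it is judged:
By the outcome, as a careful person would: the job done as asked, in the order asked, and still so for the second after the job is handed in, with the robot touching nothing.
It also fails if it takes over 72 s, if anything falls off the work surface, if the arm or the gripper's body presses on something with over 40 N, if the wrist force passes 120 N, or if a joint passes its speed limit or range.

## Working session

There is one attempt and no reset: what is moved stays moved. The work goes in short steps, each a Python script; the robot and the scene stay as the last script left them, time stands still between calls to the robot, and variables do not carry over. Pictures are saved under pics/ and viewed, and the job is handed in when it is done.

```bash
ls; mkdir -p pics
python3 - <<'E'
from bench import robot
import cv2
for n in ["side","top","wrist"]:
    d=robot.get_image(n); cv2.imwrite(f"pics/{n}0.png",d["img"])
    print(n,{k:(v.tolist() if hasattr(v,'tolist') else v) for k,v in d.items() if k!="img"})
print(robot.current_t(),robot.current_tcp_pos(),robot.current_eef_rot())
E
```

```text
pics
side {'fovy': 51.90419114503779, 'cx': 324.6415668299567, 'cy': 193.68446412384372, 'eye': [418.93294786831757, -940.3606637503763, 542.0801201110728], 'orientation': [-2.02906811363877, 0.020433627146804634, -0.17531373000615558]}
top {'fovy': 43.79105079696156, 'cx': 316.74331596593566, 'cy': 209.51304619125432, 'eye': [475.10853117846426, -53.51292923451532, 1303.4075567717712], 'orientation': [-3.06156731404543, 0.00012903030373112578, -1.5985968522860816]}
wrist {'fovy': 65.70646984690485, 'cx': 314.6541612497823, 'cy': 200.36390459664744, 'eye': [236.121186513707, -503.17432087470905, 385.3240537523594], 'orientation': [2.855132747030169, 0.001995432099213934, -1.2742051263913878]}
0.15 [ 160.83265622 -525.52531012  217.99433244] [-3.14018471e+00 -2.77519555e-04  2.96807323e-01]
```

View pics/side0.png

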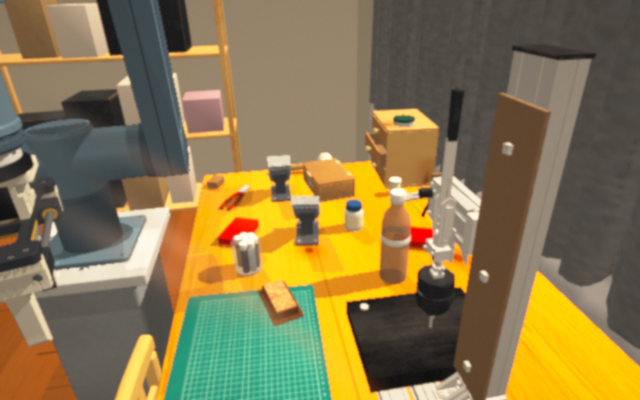

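View pics/top0.png

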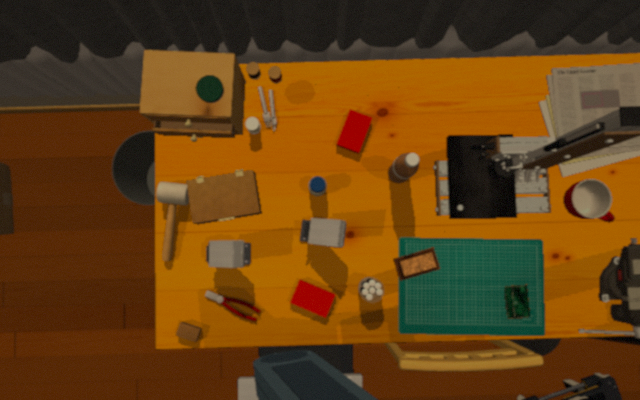

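View pics/wrist0.png

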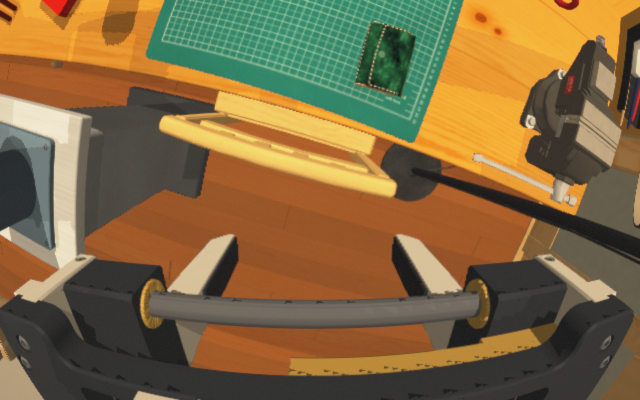

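```bash
cat > h.py <<'E'
import numpy as np, cv2
from scipy.spatial.transform import Rotation as R
def rot(o): return R.from_euler('xyz',o).as_matrix()
def f(d): return 200/np.tan(np.radians(d["fovy"])/2)
def rays(d,px,fish=False):
    px=np.atleast_2d(px).astype(float); v=(px-[d["cx"],d["cy"]])/f(d)
    if fish:
        r=np.linalg.norm(v,axis=1,keepdims=True); r=np.maximum(r,1e-9)
        c=np.hstack([v/r*np.sin(r),np.cos(r)])
    else:
        c=np.hstack([v,np.ones((len(v),1))])
    w=c@rot(d["orientation"]).T
    return w/np.linalg.norm(w,axis=1,keepdims=True)
def proj(d,P,fish=False):
    c=(np.atleast_2d(P)-np.array(d["eye"]))@rot(d["orientation"])
    if fish:
        n=np.linalg.norm(c[:,:2],axis=1,keepdims=True); th=np.arctan2(n[:,0],c[:,2])[:,None]
        v=c[:,:2]/np.maximum(n,1e-9)*th
    else: v=c[:,:2]/c[:,2:]
    return v*f(d)+[d["cx"],d["cy"]]
def onz(d,px,z,fish=False):
    w=rays(d,px,fish); e=np.array(d["eye"]); s=(z-e[2])/w[:,2]
    return e+s[:,None]*w
def save(robot,n,fn):
    import pickle
    d=robot.get_image(n); cv2.imwrite(f"pics/{fn}.png",d["img"]); pickle.dump(d,open(f"pics/{fn}.pkl","wb")); return d
def load(fn):
    import pickle; return pickle.load(open(f"pics/{fn}.pkl","rb"))
def crop(fn,x0,y0,x1,y1,k,out):
    im=cv2.imread(f"pics/{fn}.png")[y0:y1,x0:x1]; cv2.imwrite(f"pics/{out}.png",cv2.resize(im,None,fx=k,fy=k,interpolation=cv2.INTER_CUBIC))
E
python3 - <<'E'
from h import *
from bench import robot
t=save(robot,"top","top1");s=save(robot,"side","side1")
crop("top1",190,170,450,310,3,"c1"); crop("side1",220,140,420,290,4,"c2")
for p in [(324,232),(229,253)]: print(onz(t,p,70))
for p in [(417,263)]: print(onz(t,p,22))
for p in [(317,186)]: print("pot",onz(t,p,70))
for p in [(412,159)]: print("bottle",onz(t,p,198))
for p in [(371,290)]: print("jar",onz(t,p,78))
E
```

```text
[[517.6201046  -72.52160526  70.        ]]
[[472.32993853 163.47033969  70.        ]]
[[ 433.32269061 -309.05775796   22.        ]]
pot [[632.82600956 -58.38040779  70.        ]]
bottle [[ 671.58600954 -272.93159435  198.        ]]
jar [[ 372.82853214 -182.87947113   78.        ]]
```

View pics/c1.png

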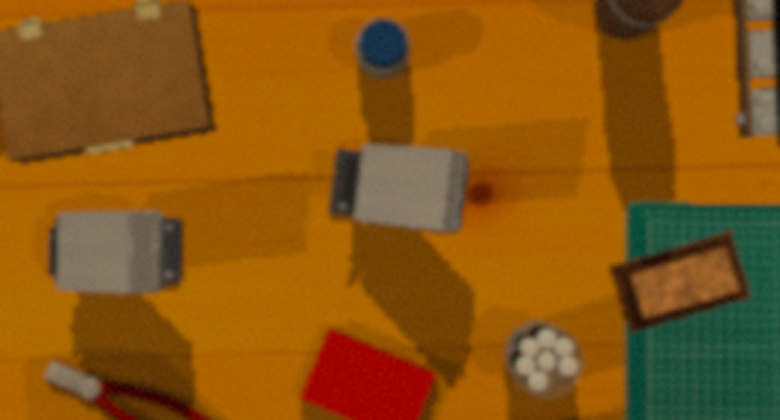

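View pics/c2.png

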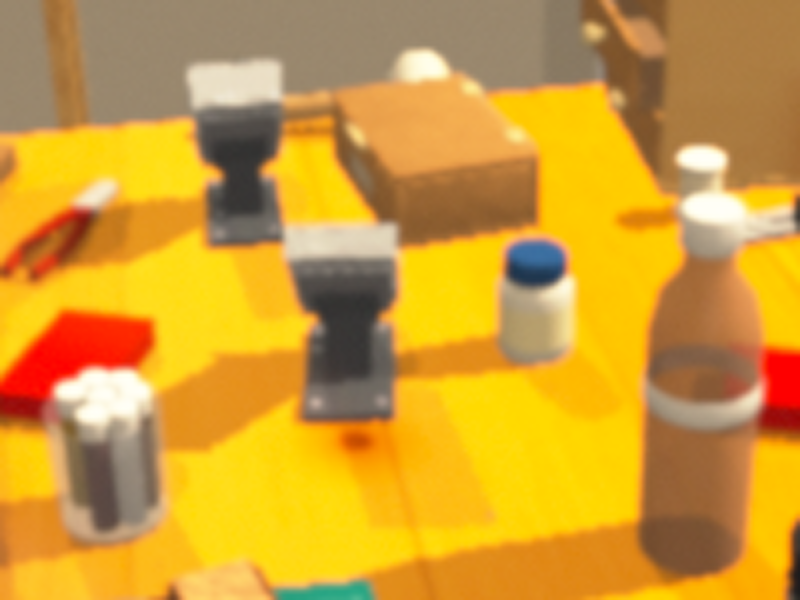

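```bash
cat >> h.py <<'E'
def ori(z,y):
    """rpy of tool with z axis and y axis (jaw) given"""
    z=np.array(z,float);z/=np.linalg.norm(z);y=np.array(y,float);y-=z*(y@z);y/=np.linalg.norm(y)
    return R.from_matrix(np.column_stack([np.cross(y,z),y,z])).as_euler('xyz')
E
python3 - <<'E'
from h import *
from bench import robot
s=.7071
def t(n,p,z,y):
    q=robot.inverse_kinematics(p,ori(z,y).tolist()); print(n,None if q is None else np.round(q,2))
print(robot.current_qpos())
for yy in (1,-1):
    t("blockview",[360,-309,200],[0,0,-1],[0,yy,0])
    t("bviewA",[400,150,220],[0,0,-1],[0,yy,0])
    for nm,C in (("a",[472,150,34]),("b",[517,-85,34])):
        C=np.array(C,float);u=np.array([0,-s,s]);n=np.array([0,s,s])
        th=20 if nm=="a" else 14
        for dd in (0,60): t(nm+" pinch%d"%dd,C+u*(64+dd)+n*(th+dd),-u,yy*n)
        t(nm+" mid",C+u*(64+15)+n*(th+35),-u,[yy,0,0])
        t(nm+" regrip",C+u*50-5*n,-n,[yy,0,0])
        t(nm+" regripaway",C+u*50+80*n,-n,[yy,0,0])
    t("place",[433,-309,30],[0,0,-1],[yy*.966,-.26*yy,0])
E
```

```text
[-1.47676979e+00  2.58986099e-01  1.53547906e+00 -5.04497070e-06
  1.34799770e+00 -2.02799749e-01]
blockview [-0.95  0.14  1.74  0.    1.27 -2.52]
bviewA [ 0.1   0.03  1.8   0.    1.31 -1.47]
a pinch0 [-0.52  0.45  1.94  0.69  1.29 -2.47]
a pinch60 [-0.52  0.31  1.87  0.67  1.45 -2.34]
a mid [-0.49  0.38  1.92  0.69  1.34 -0.83]
a regrip [ 0.48  0.63  1.68 -0.7   1.34  0.83]
a regripaway [ 0.57  0.6   1.53 -0.64  1.51  0.77]
b pinch0 [-0.81  0.65  1.55  0.51  1.57 -2.55]
b pinch60 [-0.81  0.55  1.49  0.52  1.71 -2.47]
b mid [-0.79  0.59  1.55  0.52  1.61 -0.94]
b regrip [ 0.05  0.55  1.85 -0.95  1.05  0.67]
b regripaway [ 0.16  0.48  1.76 -0.84  1.21  0.6 ]
place [-0.83  0.43  1.81  0.    0.9  -0.57]
blockview [-0.95  0.14  1.74 -0.    1.27  0.63]
bviewA [ 0.1   0.03  1.8  -0.    1.31  1.67]
a pinch0 [-0.52  0.45  1.94  0.69  1.29  0.67]
a pinch60 [-0.52  0.31  1.87  0.67  1.45  0.8 ]
a mid [-0.49  0.38  1.92  0.69  1.34  2.31]
a regrip [ 0.48  0.63  1.68 -0.7   1.34 -2.32]
a regripaway [ 0.57  0.6   1.53 -0.64  1.51 -2.37]
b pinch0 [-0.81  0.65  1.55  0.51  1.57  0.59]
b pinch60 [-0.81  0.55  1.49  0.52  1.71  0.67]
b mid [-0.79  0.59  1.55  0.52  1.61  2.2 ]
b regrip [ 0.05  0.55  1.85 -0.95  1.05 -2.47]
b regripaway [ 0.16  0.48  1.76 -0.84  1.21 -2.54]
place [-0.83  0.43  1.81  0.    0.9   2.57]
```

Run:
```python
from h import *
from bench import robot
o=ori([0,0,-1],[0,1,0]).tolist()
robot.move_ptp([350,-300,230],o); print(robot.current_t()); save(robot,"wrist","w_block")
robot.move_ptp([420,-90,230],o); print(robot.current_t()); save(robot,"wrist","w_b")
robot.move_ptp([390,150,230],o); print(robot.current_t()); save(robot,"wrist","w_a");print(robot.current_qpos())
```

```text
2.2417
3.1833
4.1917
[ 9.59861029e-02  6.70636454e-03  1.80294176e+00 -5.75270589e-04
  1.33175429e+00 -1.47298374e+00]
```

View pics/w_block.png

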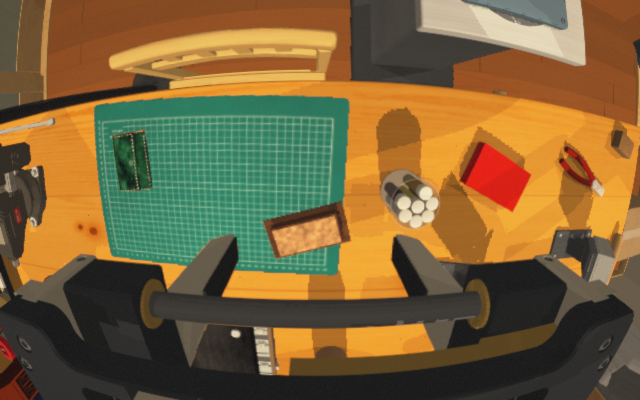

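View pics/w_b.png

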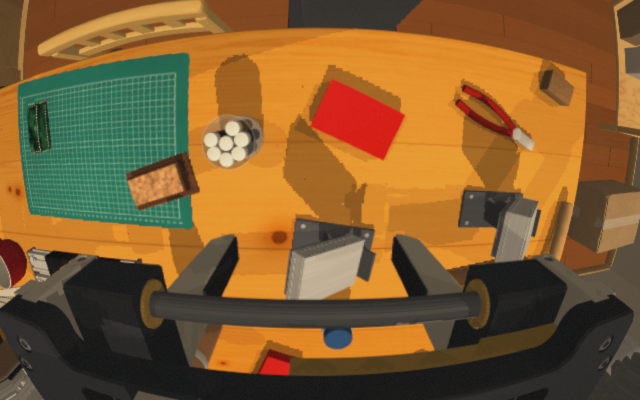

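View pics/w_a.png

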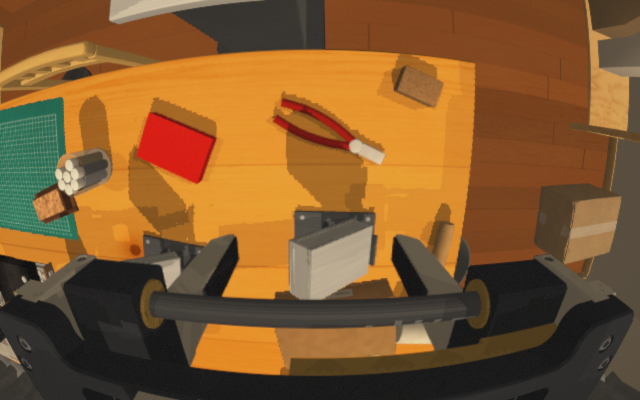

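Run:
```python
from h import *
crop("w_a",275,200,395,305,6,"ca"); crop("w_b",275,205,395,305,6,"cb"); crop("w_block",255,190,365,270,7,"cbl")
d=load("w_a"); print(d["eye"],d["orientation"])
```

```text
[311.27789055 148.56254336 397.35386697] [2.85322540e+00 7.21287317e-05 1.56973481e+00]
```

View pics/ca.png

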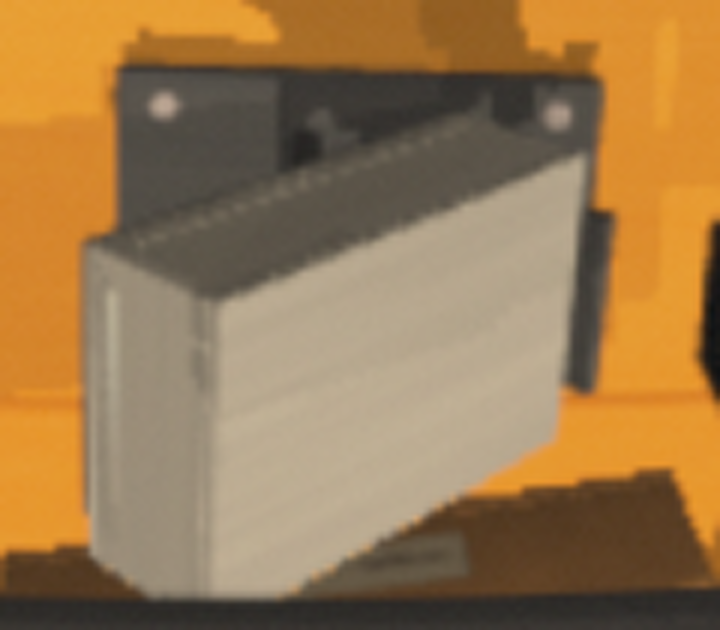

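View pics/cb.png

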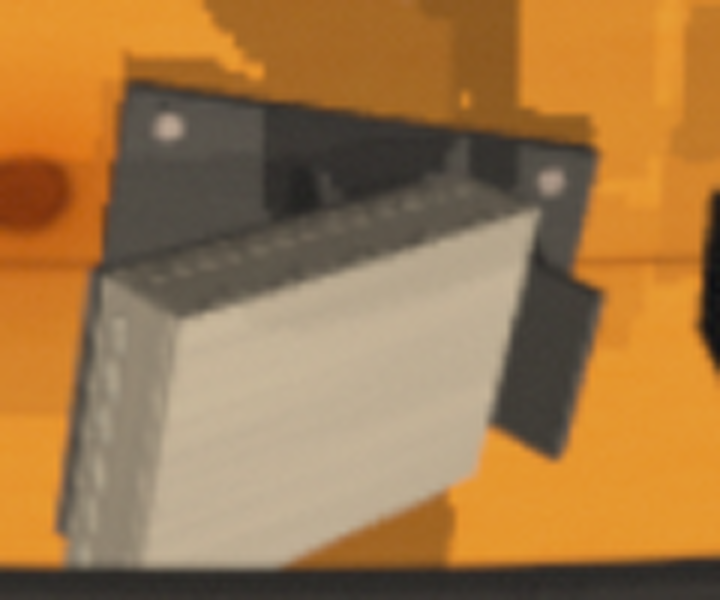

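View pics/cbl.png

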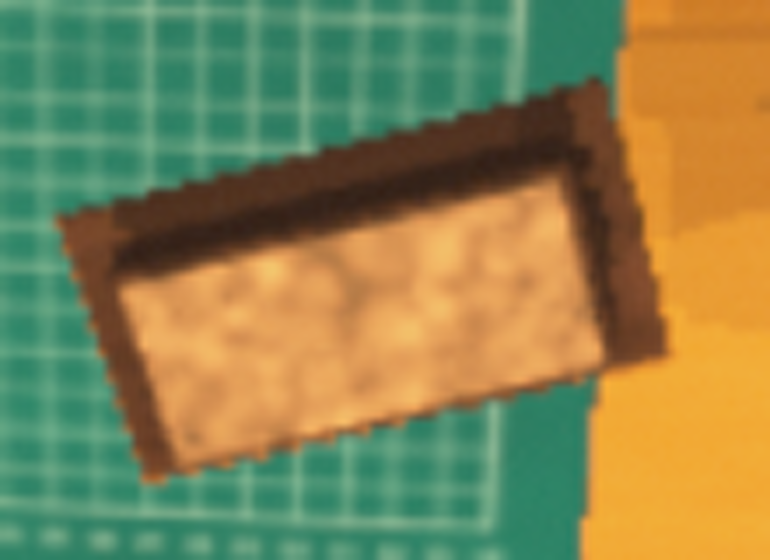

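```bash
cat > fit.py <<'E'
from h import *
from scipy.optimize import least_squares
def cp(pts,x0,y0,k): return (np.array(pts,float)+.5)/k-.5+[x0,y0]
def frame(x,y,yaw): return np.array([[np.cos(yaw),-np.sin(yaw),0],[np.sin(yaw),np.cos(yaw),0],[0,0,1]]),np.array([x,y,0.])
s=np.sqrt(.5)
def UN(u,n,y): return [(-u+n)*s,y,34+(u+n)*s]
def fit(d,P,px,x0,fish=True):
    P=np.array(P,float)
    fn=lambda v:(proj(d,P@frame(*v)[0].T+frame(*v)[1],fish)-px).ravel()
    r=least_squares(fn,x0,x_scale=[10,10,.1]); return r.x,r.fun.reshape(-1,2)
if __name__=="__main__":
    np.set_printoptions(precision=2,suppress=True)
    da,db,dk=load("w_a"),load("w_b"),load("w_block")
    pa=cp([(585,152),(218,300),(555,440),(95,240),(615,212),(595,392)],275,200,6)
    A=[UN(0,40,32),UN(100,40,32),UN(0,40,-32),UN(100,8,32),UN(0,46,20),UN(0,46,-20)]
    pb=cp([(540,208),(180,318),(475,470),(103,270),(603,292),(557,458)],275,205,6)
    B=[UN(0,28,32),UN(100,28,32),UN(0,28,-32),UN(100,8,32),UN(0,46,20),UN(0,46,-20)]
    ra=fit(da,A,pa,[472,150,1.57]); rb=fit(db,B,pb,[517,-85,1.57])
    pk=cp([(120,285),(560,178),(605,358),(178,465),(60,215),(598,78),(665,352),(150,478)],255,190,7)
    # image right=+y, image up=-x ; block x along +y
    K=[(-45,22,22),(45,22,22),(45,-22,22),(-45,-22,22),(-55,30,4),(55,30,4),(55,-30,4),(-55,-30,4)]
    rk=fit(dk,K,pk,[433,-309,1.4])
    rk4=fit(dk,K[:4],pk[:4],[433,-309,1.4])
    for n,r in (("a",ra),("b",rb),("k",rk),("k4",rk4)): print(n,r[0],"\n",r[1].T)
    t=load("top1")
    for nm,r,M in (("a",ra,A),("b",rb,B),("k",rk,K)):
        Rm,T=frame(*r[0]); print(nm,proj(t,np.array(M)@Rm.T+T).round(1).tolist())
E
python3 fit.py
```

```text
a [471.48 187.4    1.54] 
 [[ 0.71  1.01  0.81 -0.65 -1.05 -0.99]
 [-0.42  0.26 -0.81 -0.02  0.44  0.4 ]]
b [519.93 -54.99   1.42] 
 [[-0.13  0.67  0.35  0.24 -0.93 -0.4 ]
 [-0.69  0.24  0.06  0.07 -0.16  0.34]]
k [ 430.6  -311.57    1.83] 
 [[-2.73  1.1   2.49 -1.03 -0.99  0.64  1.05 -0.65]
 [-1.28 -2.76  1.73  1.94  0.27 -0.2   0.56  0.69]]
k4 [ 430.97 -311.54    1.83] 
 [[-2.69  1.14  2.5  -1.02]
 [-1.05 -2.46  2.01  2.17]]
a [[208.3, 266.6], [232.0, 267.6], [208.7, 240.7], [243.1, 267.2], [206.3, 261.7], [206.6, 245.5]]
b [[307.5, 243.2], [336.7, 246.5], [310.6, 217.9], [342.3, 247.2], [302.9, 237.7], [304.9, 221.8]]
k [[437.4, 267.3], [403.8, 277.4], [398.7, 260.8], [432.2, 250.8], [440.3, 268.9], [399.8, 281.1], [393.0, 258.8], [433.3, 246.7]]
```

```bash
cat > fit2.py <<'E'
from fit import *
np.set_printoptions(precision=2,suppress=True)
da,db=load("w_a"),load("w_b")
pa=cp([(585,152),(218,300),(555,440),(95,240)],275,200,6)
A=[UN(0,40,32),UN(100,40,32),UN(0,40,-32),UN(100,8,32)]
pb=cp([(540,208),(180,318),(475,470),(103,270)],275,205,6)
B=[UN(0,28,32),UN(100,28,32),UN(0,28,-32),UN(100,8,32)]
print(fit(da,A,pa,[472,150,1.57]));print(fit(db,B,pb,[517,-85,1.57]))
for d,e,x,y in ((da,[(122,68),(600,78)],275,200),(db,[(130,84),(597,152)],275,205)):
    for z in (0,6):
        p=onz(d,cp(e,x,y,6),z,True); v=p[1]-p[0]; print(z,p[:,:2].tolist(),np.linalg.norm(v),np.arctan2(v[1],v[0]))
E
python3 fit2.py
```

```text
(array([471.93, 186.72,   1.53]), array([[ 0.37,  0.18],
       [ 0.65,  0.29],
       [-0.03, -0.29],
       [-0.98, -0.2 ]]))
(array([520.12, -55.44,   1.42]), array([[-0.39, -0.45],
       [ 0.41,  0.19],
       [-0.14,  0.24],
       [ 0.01, -0.03]]))
0 [[444.02649292274134, 121.6622580593738], [446.72200572489635, 230.6238562111037]] 108.99493410725864 1.546063180578573
6 [[442.0220035231479, 122.06844942995797], [444.6768143763419, 229.38473934826771]] 107.3491225045503 1.5460631805785734
0 [[484.565321685345, -116.49264720594184], [501.7590888214605, -8.189977253275387]] 109.65898935886271 1.4133536313525408
6 [[482.39477520059654, -116.11149495881706], [499.32898081591514, -9.443789903414498]] 108.00354911579639 1.413353631352541
```

```bash
cat > st.py <<'E'
from h import *
import math
ST={"a":(471.8,187.0,1.543,40.),"b":(520.0,-55.3,1.417,28.)}
BL=(430.6,-311.6,1.83)
s=math.sqrt(.5)
def axes(k):
    x,y,yaw,t=ST[k]; X=np.array([math.cos(yaw),math.sin(yaw),0]);Z=np.array([0,0,1.]);Y=np.cross(Z,X)
    return np.array([x,y,34.]),(-X+Z)*s,(X+Z)*s,Y,t   # C,u,n,Y,thick
E
cat > pinch.py <<'E'
import sys
from st import *
from bench import robot
k=sys.argv[1]; C,u,n,Y,t=axes(k)
o=ori(-u,n).tolist()   # jaw along n  (q6 ~ -2.5)
P=lambda U,N:(C+u*U+n*N).tolist()
q=robot.inverse_kinematics(P(64,t/2),o); print(np.round(q,2))
robot.move_ptp(P(135,t/2),o); print(robot.current_t())
robot.move_linear(P(64,t/2),speed=150)
print(robot.current_t(),robot.current_contact_force())
robot.move_gripper(0.15 if k=="b" else 0.25)
print(robot.current_t(),robot.current_gripper_width()*93,robot.current_contact_force(),np.array(robot.current_tcp_pos())-P(64,t/2))
save(robot,"wrist","w_pinch_"+k); save(robot,"side","s_pinch_"+k)
E
python3 pinch.py a
```

```text
[-0.45  0.42  1.98  0.75  1.24 -2.44]
5.1333
5.7583 [-0.11635207 -0.51427208  0.54617294]
6.6417 38.96006301704633 [ 0.10244058 -0.14175201  0.18805892] [-0.01192792 -0.02374121  0.01490725]
```

View pics/w_pinch_a.png

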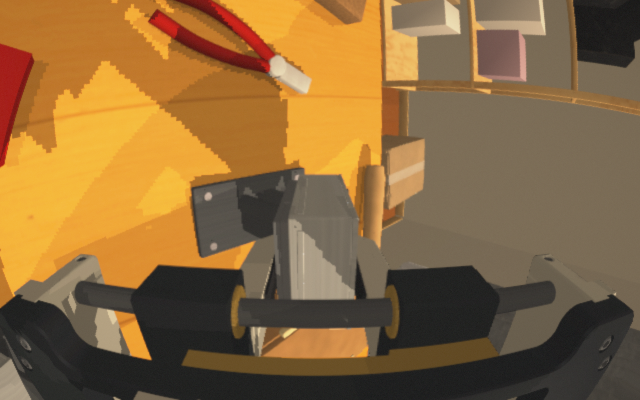

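View pics/s_pinch_a.png

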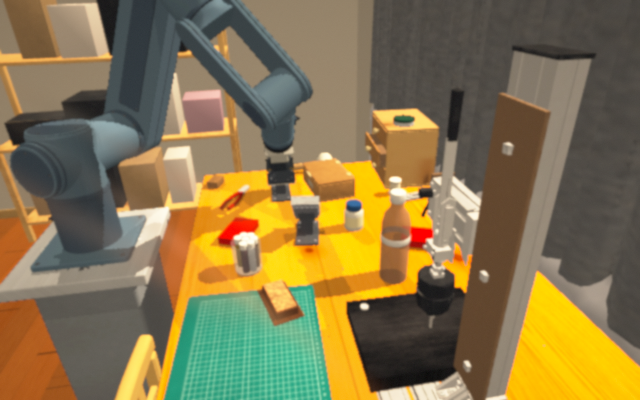

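```bash
cat > flip.py <<'E'
import sys
from st import *
from bench import robot
k=sys.argv[1]; C,u,n,Y,t=axes(k)
P=lambda U,N:(C+u*U+n*N).tolist()
robot.move_linear(P(64+18,t/2+38),speed=120)
w=robot.current_gripper_width()*93
q=list(robot.current_qpos()); q[5]+=math.pi; robot.move_j(q)
print(robot.current_t(),w,robot.current_gripper_width()*93,robot.current_contact_force(),np.round(robot.current_qpos(),2))
save(robot,"wrist","w_flip_"+k); save(robot,"side","s_flip_"+k)
E
python3 flip.py a
```

```text
9.8917 39.538945149842114 39.43675413197448 [ 0.19083654 -0.00562229 -1.930394  ] [-0.43  0.35  1.96  0.74  1.29  0.79]
```

View pics/w_flip_a.png

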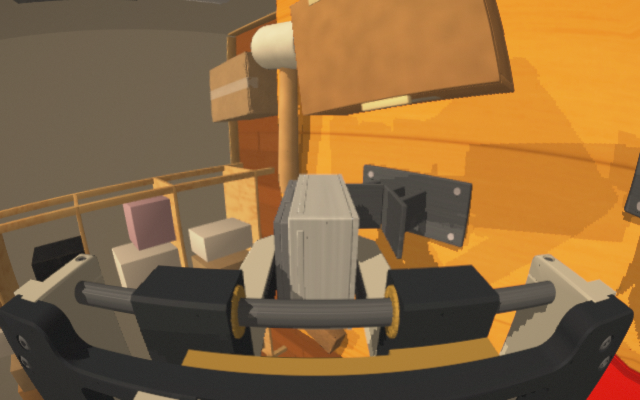

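```bash
cat > reseat.py <<'E'
import sys
from st import *
from bench import robot
k=sys.argv[1]; C,u,n,Y,t=axes(k)
P=lambda U,N:(C+u*U+n*N).tolist()
robot.move_linear(P(64+4,t/2+4),speed=120)
r=robot.move_linear(P(63.5,t/2-.5),speed=30,f_stop=4)
d=np.array(robot.current_tcp_pos())-C
print(robot.current_t(),r,"u,n,y",d@u,d@n,d@Y,robot.current_contact_force())
robot.move_gripper(0.85)
d=np.array(robot.current_tcp_pos())-C
robot.move_linear(P(150,t/2),speed=200)
print(robot.current_t())
save(robot,"wrist","w_seat_"+k); save(robot,"top","t_seat_"+k)
E
python3 reseat.py a
```

```text
10.7167 True u,n,y 64.03363488967115 19.983114265788217 -0.5251477580559256 [-0.60417562 -2.15722717  4.43287664]
12.1167
```

View pics/w_seat_a.png

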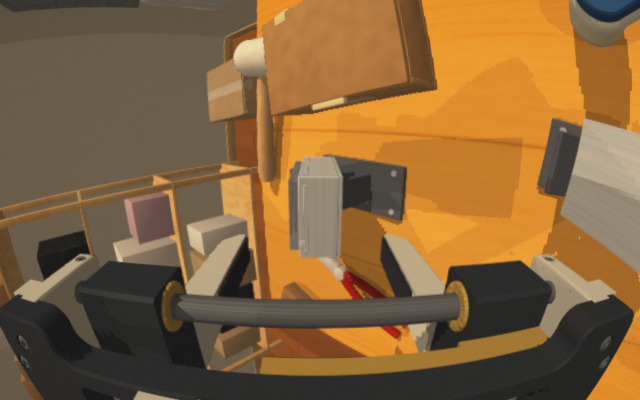

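```bash
cat > regrip.py <<'E'
import sys
from st import *
from bench import robot
k=sys.argv[1]; C,u,n,Y,t=axes(k)
P=lambda U,N:(C+u*U+n*N).tolist()
o=ori(-n,-Y).tolist(); od=ori([0,0,-1],-Y).tolist()
U0=50
robot.move_ptp([C[0]-10,C[1],250],od)
robot.move_ptp(P(U0,105),o); print(robot.current_t(),np.round(robot.current_qpos(),2))
robot.move_linear(P(U0,-5),speed=150)
print(robot.current_t(),robot.current_contact_force())
robot.move_gripper(0.5)
print(robot.current_t(),robot.current_gripper_width()*93,robot.current_contact_force())
save(robot,"wrist","w_re_"+k)
E
python3 regrip.py a
```

```text
13.7083 [ 0.63  0.65  1.4  -0.6   1.64  0.78]
14.5917 [-0.89600608  0.21845345  0.28176399]
14.9917 63.98910429279981 [0.21069883 3.12305324 3.51861977]
```

View pics/w_re_a.png

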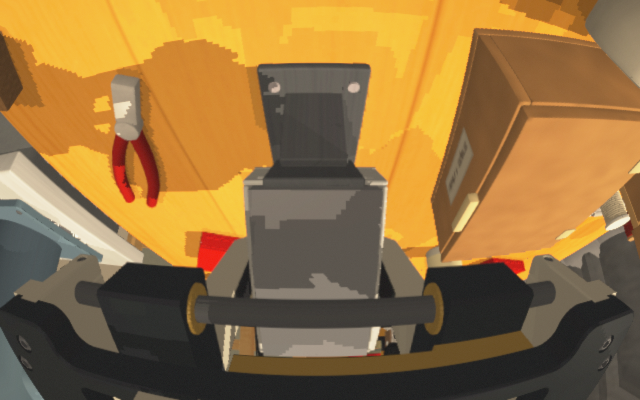

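```bash
cat > carry.py <<'E'
import sys
from st import *
from bench import robot
k=sys.argv[1]; C,u,n,Y,t=axes(k)
H=22. if k=="a" else 62.
bx,by,byaw=BL; Yb=np.array([-math.sin(byaw),math.cos(byaw),0]); ob=ori([0,0,-1],-Yb).tolist()
p=np.array(robot.current_tcp_pos())
robot.move_linear((p+[0,0,50]).tolist(),speed=120)
robot.move_ptp([C[0]-20,C[1]+0,230],ori([0,0,-1],-Y).tolist())
print(robot.current_t(),robot.current_gripper_width()*93,robot.current_contact_force())
robot.move_ptp([bx,by,H+100],ob)
print(robot.current_t(),robot.current_gripper_width()*93,robot.current_contact_force(),np.round(robot.current_qpos(),2))
robot.move_linear([bx,by,H-5+25],speed=150)
save(robot,"wrist","w_pre_"+k); save(robot,"side","s_pre_"+k)
E
python3 carry.py a
```

```text
16.275 63.71137278743779 [-0.60169593 -1.06154315 -1.28817897]
18.125 63.71010176856876 [-0.15297632 -0.19218407 -2.88398002] [-0.83  0.31  1.71  0.    1.12 -1.1 ]
```

View pics/w_pre_a.png

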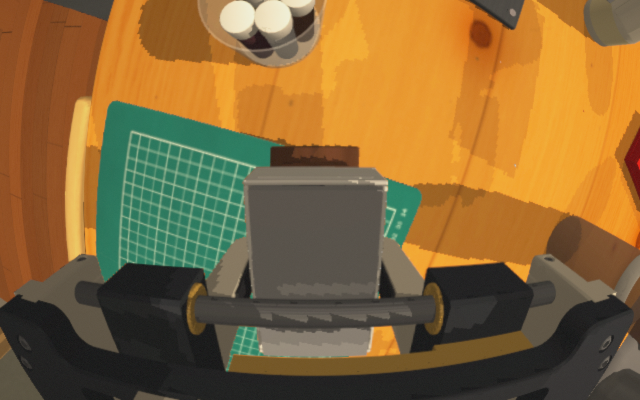

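View pics/s_pre_a.png

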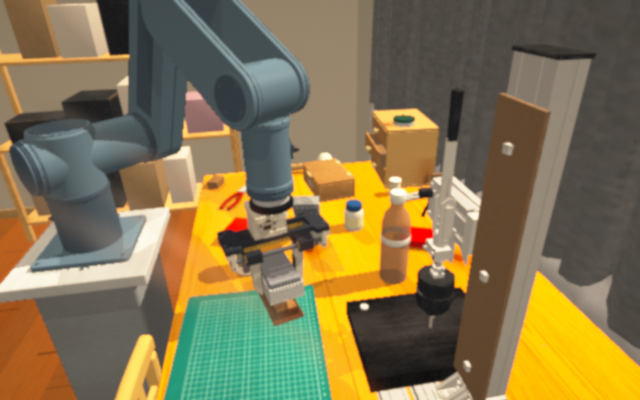

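```bash
cat > place.py <<'E'
import sys
from st import *
from bench import robot
k=sys.argv[1]; H=22. if k=="a" else 62.
bx,by,byaw=BL
robot.move_linear([bx,by,H-5+6],speed=80)
r=robot.move_linear([bx,by,H-5-3],speed=15,f_stop=4)
print(robot.current_t(),r,robot.current_tcp_pos()[2]-(H-5),robot.current_contact_force())
robot.sleep(0.2); print(robot.current_contact_force())
robot.move_gripper(0.95); print(robot.current_t(),robot.current_gripper_width()*93)
robot.move_linear([bx,by,H+70],speed=150)
save(robot,"wrist","w_pl_"+k); save(robot,"side","s_pl_"+k)
print(robot.current_t())
E
python3 place.py a
```

```text
19.7333 True 0.5847738707577506 [-0.26555066 -0.21178703  4.47966276]
[-0.39854697  0.34372392  5.57628392]
20.5583 88.04757413104245
21.3083
```

View pics/w_pl_a.png

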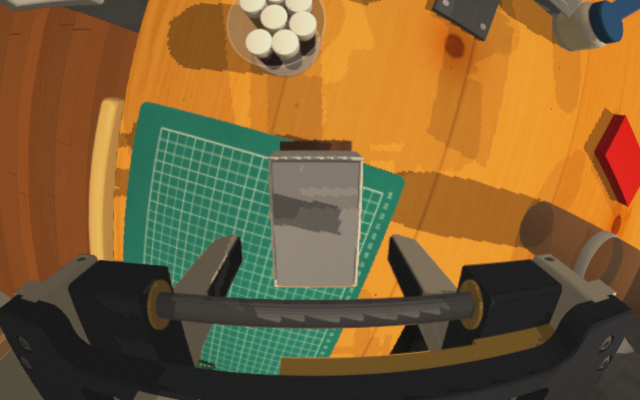

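Run:
```python
from h import *
crop("w_pl_a",255,130,380,300,4.5,"cpa");
```

View pics/cpa.png

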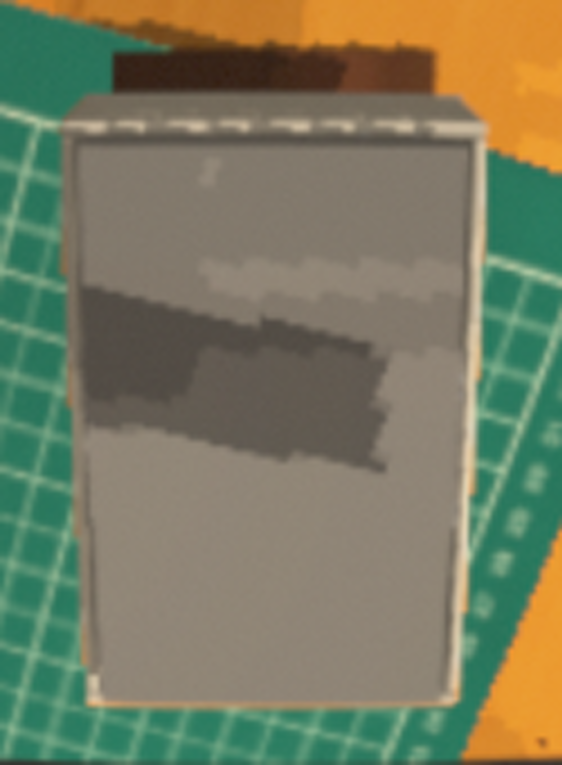

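Run:
```python
from fit import *
np.set_printoptions(precision=2,suppress=True)
d=load("w_pl_a"); c=lambda p:cp(p,255,130,4.5)
# image up = +y-ish (block +x), image right = +x world = block -y
L=[(50,32,54),(50,-32,54),(-50,-32,54),(-50,32,54)]
B=[(46,28,62),(46,-28,62),(-46,-28,62),(-46,28,62)]
x0=[430,-311,1.83]
print("lid",fit(d,L,c([(65,125),(487,125),(460,702),(88,703)]),x0))
print("base",fit(d,B,c([(78,142),(470,142),(455,697),(97,700)]),x0))
print("foot pred",(proj(d,np.array([(55,30,4),(55,-30,4)])@frame(430.6,-311.6,1.83)[0].T+[430.6,-311.6,0],True)-c([(115,52),(435,52)])))
```

```text
lid (array([ 431.1 , -312.62,    1.83]), array([[-0.78, -0.45],
       [ 0.67, -0.3 ],
       [-0.13,  0.66],
       [ 0.27,  0.39]]))
base (array([ 430.45, -310.25,    1.83]), array([[ 0.28,  0.1 ],
       [-0.24, -0.24],
       [-2.2 ,  0.12],
       [ 2.18, -0.23]]))
foot pred [[-1.17 -0.24]
 [ 0.38 -0.23]]
```

```bash
python3 - <<'E'
from bench import robot
robot.move_linear([430.6,-311.6,200],speed=200); robot.move_gripper(1.0); print(robot.current_t())
E
python3 pinch.py b
```

```text
22.35
[-0.82  0.58  1.7   0.59  1.45 -2.49]
23.5917
24.2167 [ 0.3452381  -0.47612861  0.4602508 ]
25.25 27.26685351065123 [0.26904029 0.99469717 0.91637237] [0.01510507 0.16213163 0.11559516]
```

View pics/w_pinch_b.png

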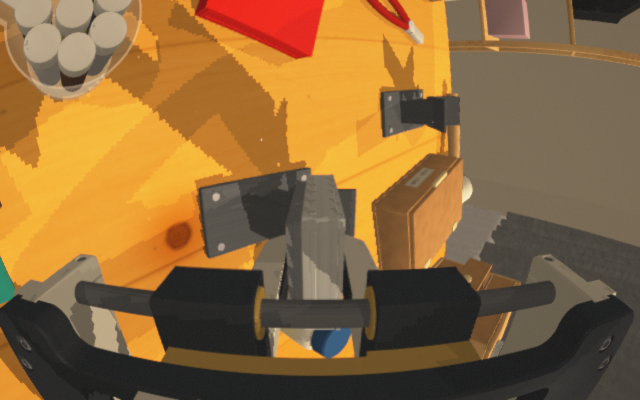

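The shallow box is pinched through its thickness at px (317,235), with base and lid closed. Next is the flip.

```bash
python3 flip.py b
```

```text
28.5 27.151543474081304 27.320370117138022 [-0.22919343  0.81322017 -2.08704542] [-0.8   0.51  1.69  0.6   1.5   0.7 ]
```

View pics/w_flip_b.png

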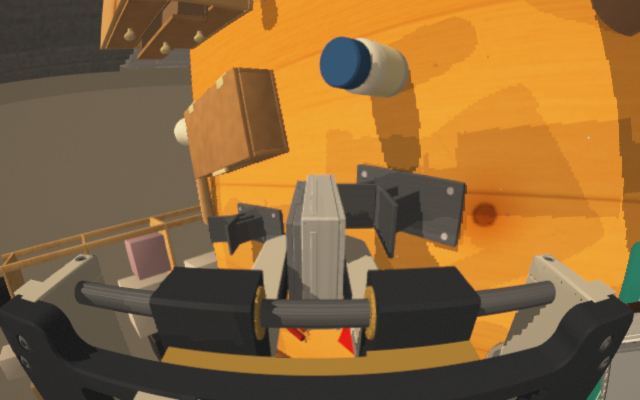

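```bash
python3 reseat.py b
```

```text
29.325 True u,n,y 63.89972981875168 14.253146236621586 -0.4681887231964268 [ 0.53622735 -0.77162986  2.80908643]
30.875
```

View pics/w_seat_b.png

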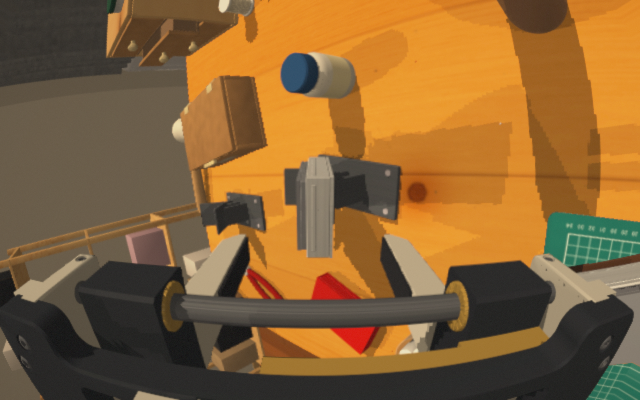

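```bash
python3 regrip.py b
```

```text
32.6083 [ 0.22  0.54  1.59 -0.73  1.41  0.64]
33.4917 [ 0.07733469 -0.24270471  0.5865404 ]
33.8917 63.86870857624522 [-0.7986235   3.75855613  3.40452066]
```

View pics/w_re_b.png

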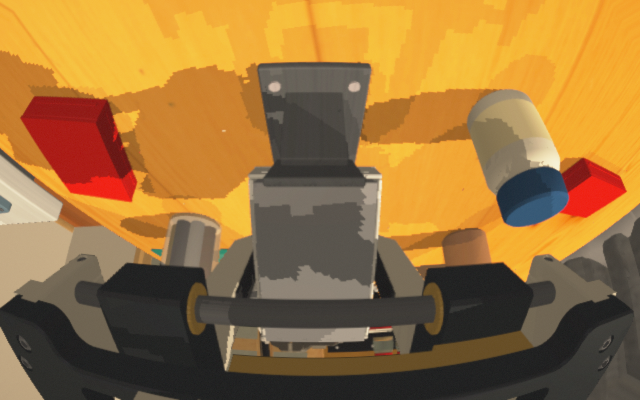

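```bash
python3 carry.py b
```

```text
35.3167 63.682536488390404 [ 0.17963456 -0.23617608 -0.62594009]
36.3833 63.80138822759298 [ 0.27107478  1.6460207  -1.95636039] [-0.83  0.27  1.66  0.    1.21 -1.09]
```

View pics/w_pre_b.png

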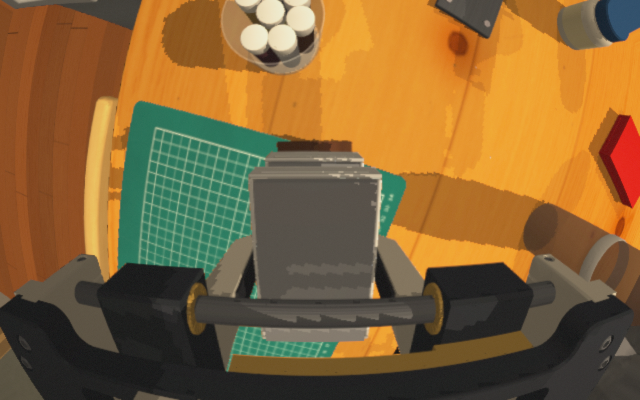

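Run:
```python
from h import *
crop("s_pre_b",200,220,350,340,5,"cpb")
```

```text
(no output)
```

View pics/cpb.png

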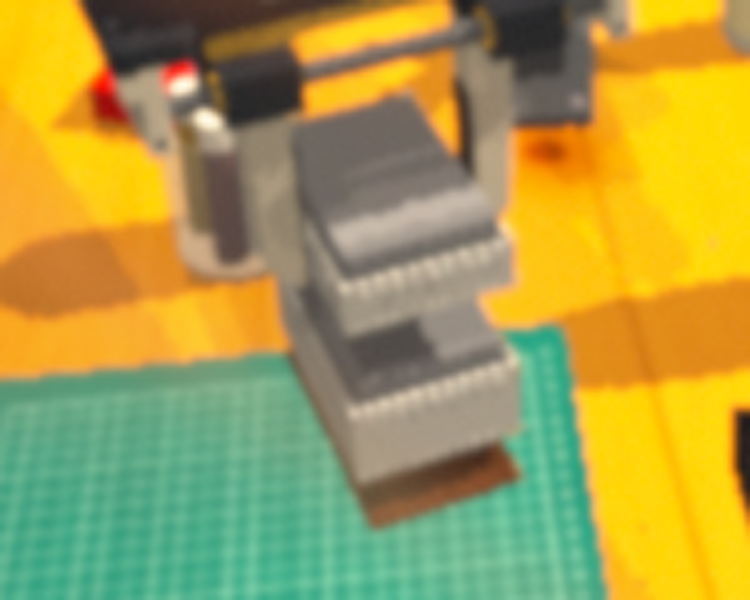

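```bash
python3 place.py b
python3 - <<'E'
from h import *
crop("w_pl_b",255,130,380,300,4.5,"cpb2"); crop("s_pl_b",200,220,350,340,5,"cpb3")
E
```

```text
38.0167 True -0.15779737836896146 [0.52137309 0.10927416 4.38504282]
[-0.64666556  0.14780642  5.28493484]
38.8417 88.42919141651315
39.6
```

View pics/cpb2.png

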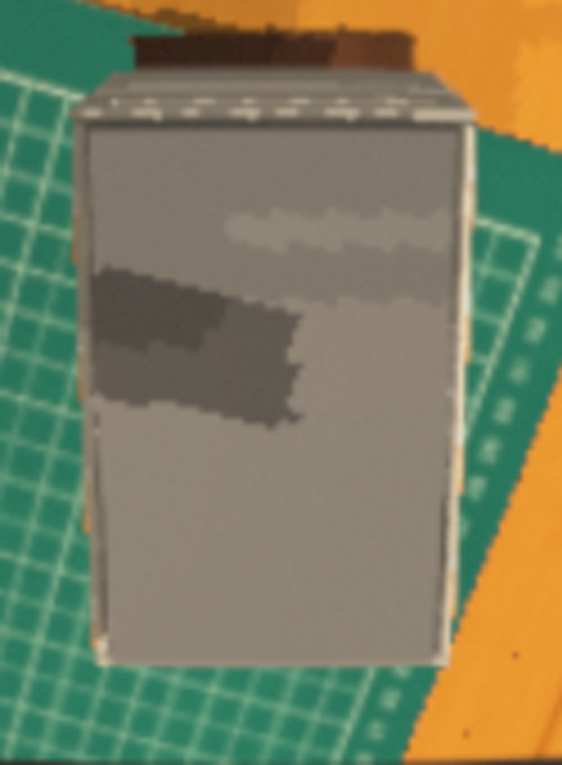

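View pics/cpb3.png

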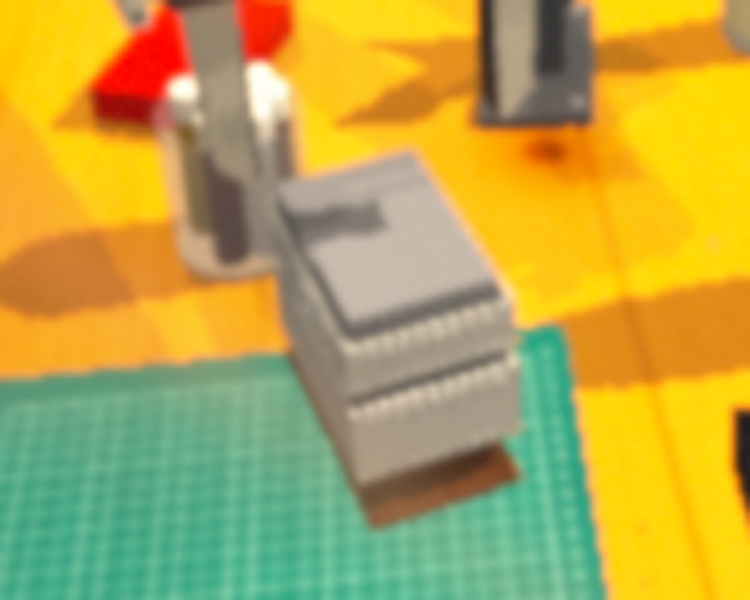

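The stack is square. I'll raise the arm clear, check the fit and the bystanders, then hand in.

Run:
```python
from fit import *
from bench import robot
np.set_printoptions(precision=2,suppress=True)
d=load("w_pl_b"); c=lambda p:cp(p,255,130,4.5)
L=[(50,32,82),(50,-32,82),(-50,-32,82),(-50,32,82)]
print("lid",fit(d,L,c([(77,112),(475,114),(450,663),(98,663)]),[430,-311,1.83]))
robot.move_linear([430.6,-311.6,260],speed=200)
robot.move_ptp([330,-330,280],robot.current_eef_rot()); print(robot.current_t(),robot.current_contact_force())
save(robot,"top","t_end"); save(robot,"side","s_end")
e=load("t_end")["img"];t=load("top1")["img"]; cv2.imwrite("pics/cend.png",np.vstack([t[130:320,190:510],e[130:320,190:510]]))
```

```text
lid (array([ 430.99, -312.13,    1.83]), array([[-0.87, -0.7 ],
       [ 0.91, -0.88],
       [ 0.32,  1.18],
       [-0.34,  1.03]]))
40.8917 [-0.72  0.14  0.17]
```

View pics/s_end.png

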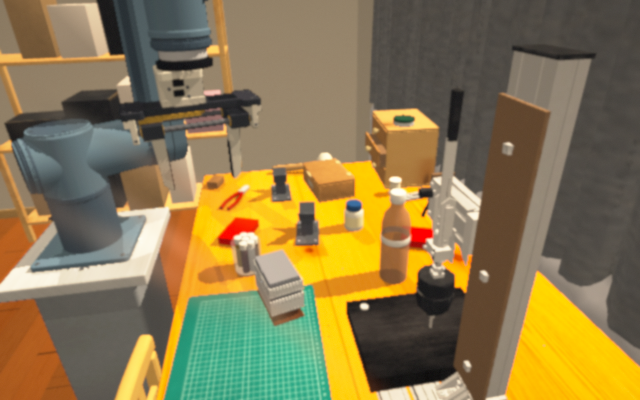

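View pics/cend.png

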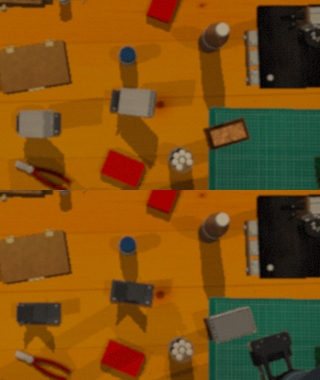

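```bash
python3 -c "
from bench import robot
robot.hand_in(); print(robot.current_t())"
```

```text
the job is handed in; nothing more can be done
the job is handed in; nothing more can be done
```

Both boxes are lid down on the block, the deep one first and the shallow one squarely on top. I handed the job in at about 41 s, with the arm raised clear of everything.

I pinched each box through its thickness and turned it over about its slope. I then set it back in its stand, re-gripped it by the lid's sides, levelled it and lowered it under force control. Each lowering stopped at about 4 N of contact.

**Position:** camera fits of the rims put the deep lid at (431.1, -312.6) and the shallow lid at (431.0, -312.1), against the block at (430.6, -311.6). That is within about 1 mm. Both lids' yaw was 1.83, the same as the block's. The shallow box's fit left about 1 px of residual.

**Lids:** the base and lid looked closed on both boxes in every picture.

**Bystanders:** before and after top views show the bottle, tub, pot and red look-alikes unmoved.

**Checks that disagreed:** the deep base's fit came out about 2.5 mm from its lid's, and its two near corners were about 2 px off. I took this to be the lid's rim hiding those corners, plus the base's play inside the lid. I also measured the cork top as a few millimetres smaller than the stated 90 x 44 mm. The block's foot fitted, and both gave the same centre.

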